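# Set a splashback tile on the tiling stand, space it and hold it flush

### The job

Lay the loose white tile lengthwise up the slope on the cork pad of the tiling stand, its short lower edge resting on the narrow ledge and midway across the stand, and let go of it. Then take the grey spacer from its wooden caddy, slide it upright, blade first, all the way down into the gap above the tile - only at whichever of the two set tiles leaves a gap wide enough for it, without forcing it onto the other one - and let go of it. Finish by pressing the middle of the tile down against the springy pad until it lies flat on the board, flush with the set tiles, and keep holding it pressed there when you stop, with the spacer still in the gap and the other things on the worktop left alone.

Things in the scene. Friction and masses are not known exactly. Their poses are not given: they have to be found in the camera images.
- deck: sloping plywood board of the fixed wooden tiling stand, 134 mm wide, 180 mm long, rising at 10 degrees away from the robot. Origin: on its upper face, mid-width, where it meets the ledge's upper side, 35 mm above the worktop. x up the slope, y along the ledge (robot's left), z square out. Ledge: strip 12 mm thick (x -12 to 0 mm) over the whole width, 9 mm above the board.
- tile_place (a point): point on the board's face (deck x = 50 mm, y = 0) where the centre of the loose tile's underside belongs: long side up the slope, lower edge on the ledge. Also the centre of the cork pad.
- pad (a joint): how far the cork pad (80 mm up the slope x 46 mm) is pressed, square to the board (m): 0 = free, top 4 mm out of the board; 0.004 = solid stop, level with the board, tile flush. Its spring (2 N per mm, 8 N at the stop) lifts it, so the tile stands nearly 4 mm proud unless held; 10 to 20 N on the tile's middle holds it flush.
- tile: the loose white ceramic tile, 100 x 62 x 10 mm, about 0.14 kg, lying flat on a wooden rest block. Origin: centre of the underside; x along the 100 mm side, z out of its upper face. Its underside starts 24 mm above the worktop and overhangs the rest by 13 mm on each long side, so it can be gripped across the 62 mm with the fingertips reaching below it.
- spacer: grey plastic spacer, upright in the caddy, 30 g. Origin: middle of its lower end; z up along it. Blade 10 mm thick (its x), 18 mm wide (its y), lower corners rounded to 2.5 mm radius; from 18 to 48 mm up is the grip head, 16 (x) by 20 mm (y). Goes into the gap with z square out of the board and x up the slope (either way round), until the lower end stands on the board.
- rest: fixed wooden block 80 x 36 x 24 mm on which the loose tile starts, long sides parallel. Origin: centre of the underside.
- caddy: fixed wooden block 60 x 64 x 26 mm with a slot 13 x 21 mm, 22 mm deep, in which the spacer hangs by the shoulders of its head, 18 mm above its lower end. Origin: centre of the underside; axes as the spacer's.
- short_tile: the shorter of two white tiles set on the board above the loose tile's place, 41 x 30 x 10 mm. They lie side by side (centres at deck y = +16 and -16 mm; which is where varies), upper edges in line. Origin: middle of the upper edge, at the board's face (deck x = 153 mm); axes level, turned with the stand about the vertical.
- long_tile: the longer of the two set tiles, 48 x 30 x 10 mm, origin as for the short tile. It leaves too narrow a gap.
- wide_gap (a point): middle of the gap below the short tile, on the board's face (deck x = 106 mm): 12 mm wide once the loose tile rests on the ledge; the lower end of the spacer belongs here.
- narrow_gap (a point): middle of the gap below the long tile, on the board's face (deck x = 102.5 mm): only 5 mm wide, too narrow for the spacer.
- mug_1: bystander, leave alone: white mug, 80 x 113 x 91 mm; origin at its underside
- garlic_1: bystander, leave alone: garlic bulb, 56 mm; origin at its underside
- spice_jar_1: bystander, leave alone: spice jar with red cap, 45 mm across, 106 mm tall; origin at its underside
- tin_1: bystander, leave alone: low round tin, 86 mm across, 40 mm tall; origin at its underside
- onion_1: bystander, leave alone: red onion, about 67 mm; origin at its underside
- bottle_2: bystander, leave alone: small dark sauce bottle, 59 mm across, 203 mm tall; origin at its underside
Not all that is in view belongs to the job. Leave any yellow look-alike of the tile alone.

How it is judged:
By the outcome, as a careful person would: the job done as asked, in the order asked, and still so for the second after the job is handed in, while the arm keeps its last pose, push and grip.
It also fails if it takes over 64 s, if anything falls off the work surface, if the arm or the gripper's body presses on something with over 40 N, if the wrist force passes 120 N, or if a joint passes its speed limit or range.

### The arm

A 6-joint arm with a two-finger parallel gripper is mounted at the origin on a cart in front of the work surface, level with it; the furniture and walls round the work are solid. World frame = base frame: x ahead of the robot, y to its left, z up, the work surface at z = 0. Lengths are in m, angles in rad, forces in N, time in s.
With the tool pointing down it reaches from about 0.35 to 0.775 m from the base axis. Payload 7.3 kg.
Tool frame: the origin (TCP) lies at the centre of the arm's flange, where the gripper is bolted on; the fingertips stand 178 mm ahead of it and the grasp point (between the pads) lies 159 mm ahead of it (tip_extent is the distance from the TCP to the fingertips, in m); z points along the fingers, y is the line along which they close (so a half turn about z gives the same grasp; the last joint's range is limited). The gripper opens to 92 mm and grips with 3 to 60 N. Pads are 19 mm wide; open, the fingers measure 130 mm over their backs; the gripper's body (75 mm by 190 mm) begins 47 mm behind the grasp point.
Start: joints at [1.182, 0.342, 1.524, -0, 1.275, -0.146], TCP at [0.126, 0.51, 0.405] pointing down, gripper open.
Joint ranges: [-2.53, 2.53], [-0.77, 2.02], [0.04, 2.7], [-1, 4.14], [0.28, 2.66], [-3.11, 3.11]. Speed limits (rad/s): [2.57, 2.57, 3.14, 3.14, 3.14, 3.14].

### API

Orientations are given as [roll, pitch, yaw] about the fixed x, y, z axes, in that order (R = Rz(yaw) Ry(pitch) Rx(roll)).
In Python, from cell import * gives the robot as it stands.
- The arm moves only by the tool arm_command, never from a script. Its arguments are lists of equal length, an entry for each row: "xyz": the shift along the world's x, y, z in mm, a list of three; "spin": the turn about the world's z in degrees. In form: {"xyz": [[tx, ty, tz], ...], "spin": [spin, ...]}. A call has 1 to 20 rows; each row shifts and turns the commanded pose from where the row before left it; what a row does not reach is not made up. A row lasts 1/10 s, in which the tool goes at most 50 mm and 8.59 degrees, less where a joint would pass 70% of its speed; a pose out of reach is approached as far as the arm can. A call with a gripper value outside its range is refused whole. "jaw" is the opening, from -1 (shut) to 1 (fully open), set as the call begins (left out, the last holds). The fingers move at their own pace and stop on an object; "squeeze" is the grip in N (left out, the last holds). Time passes only in rows, so rows that do not move let the fingers close. It gives the time, the measured TCP pose, the force, the opening and the grip force at its end, in the units of the state.
- observe(): the state, without advancing time (a new reading comes with each control period).
- read_camera(name): name is "scene" or "side" or "wrist"; returns a dict with "img" (480x640x3 uint8, red, green, blue), "depth" (480x640 float32, m along the optical axis (not along the pixel's ray), 0 where there is no reading), "fx", "fy", "cx", "cy" (pixels), "world_from_camera" (4x4, takes a point from camera to world coordinates). Camera axes: x right, y up, looking along -z (the intrinsics and any distortion apply to the point x, -y, -z); pixel columns grow to the right and rows downward; lengths in m; the calibration is good to about 2 mm. The wrist camera is an equidistant fisheye: a pixel r from the principal point sees the ray r / f radians off the axis. A picture is of the moment at which its call begins.
- hand_in(): hands the job in; it is judged then, once.
The state is a dict: "time": time; "qpos": joint angles; "qvel": joint speeds; "joint_efforts": joint torques, N m; "tool_pos": TCP position; "tool_rot": TCP orientation; "contact_force": force on the tool from outside, world axes, zero at the start; "torque": the same for the moment, N m; "opening": finger opening in m; "grip_force": force on a finger pad.
Only numpy, scipy, OpenCV 4.12 (cv2) and the standard library are available. Lean on these libraries where they do the work, as an engineer would, in place of code of your own. Each camera call takes 0.05 s, during which the arm holds its last target. There are 200 camera calls.

## Working session

There is one attempt and no reset: what is moved stays moved. The work goes in short steps, Python scripts to look and compute and a tool call to move; the robot and the scene stay as the last step left them, time stands still between calls to the robot, and variables do not carry over. Pictures are saved under pics/ and viewed, at most 12 in all, crops included, and the job is handed in when it is done.

Besides the shell and the picture viewer there is one more tool, called after "Request:" in YAML: its name, and indented under it one key for each argument. arm_command: Moves the arm, as the interface text tells. Its arguments: {"type":"object","properties":{"xyz":{"type":"array","items":{"type":"array","items":{"type":"number"}}},"spin":{"type":"array","items":{"type":"number"}},"jaw":{"type":"number"},"squeeze":{"type":"number"}},"required":["xyz","spin"]}

```bash
ls; mkdir -p pics
cat > h.py <<'E'
from cell import *
import numpy as np, cv2
def grab(n):
    c=read_camera(n); np.savez(f'pics/{n}.npz',**c); return c
def world(c,u,v,win=1):
    d=np.asarray(c['depth'])[v-win:v+win+1,u-win:u+win+1]; d=np.median(d[d>0])
    return at(c,u,v,d)
def at(c,u,v,d):
    p=np.array([(u-c['cx'])/c['fx']*d,-(v-c['cy'])/c['fy']*d,-d,1]); return (c['world_from_camera']@p)[:3]
E
python3 - <<'E'
from h import *
s=observe(); print({k:np.round(v,3) for k,v in s.items()})
for n in('scene','side'):
    c=grab(n); cv2.imwrite(f'pics/{n}1.png',c['img'][:,:,::-1]); print(n,c['fx'],c['cx'],np.round(c['world_from_camera'],3).tolist())
E
```

```text
pics
{'time': np.float64(0.0), 'qpos': array([ 1.182,  0.343,  1.525, -0.   ,  1.275, -0.146]), 'qvel': array([-0.   ,  0.001, -0.   , -0.   , -0.   , -0.   ]), 'joint_efforts': array([ 2.0000e-03, -4.3125e+01, -2.4422e+01,  7.2000e-02,  5.6000e-02,
       -0.0000e+00]), 'tool_pos': array([0.126, 0.509, 0.404]), 'tool_rot': array([-3.14 , -0.   ,  2.899]), 'contact_force': array([-0.581, -0.247, -1.01 ]), 'torque': array([ 0.014, -0.028, -0.037]), 'grip_force': np.float64(0.0), 'opening': np.float64(0.092)}
scene 572.5091209744446 323.06311699168106 [[0.473, 0.505, -0.722, -0.608], [-0.881, 0.281, -0.381, -0.609], [0.011, 0.816, 0.577, 1.028], [0.0, 0.0, 0.0, 1.0]]
side 620.4376462899546 326.42488251372276 [[-0.928, 0.29, -0.234, 0.212], [-0.372, -0.75, 0.547, 0.904], [-0.016, 0.595, 0.804, 1.356], [0.0, 0.0, 0.0, 1.0]]
```

View pics/scene1.png

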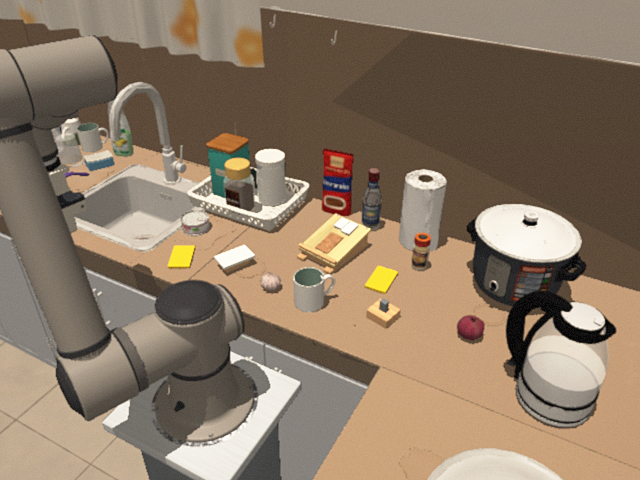

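View pics/side1.png

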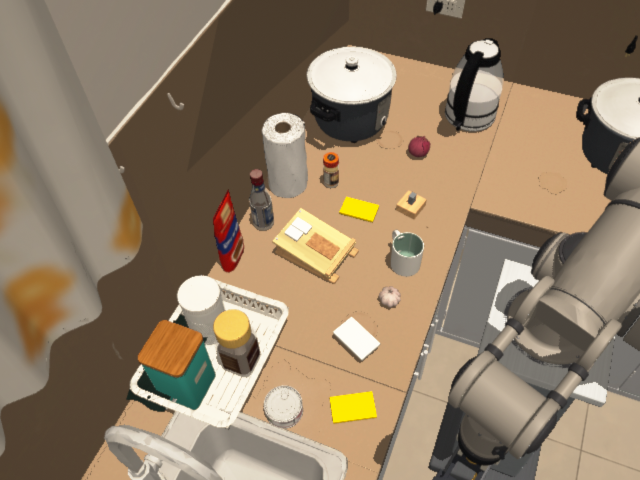

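Scene: the white loose tile is at scene (234,259) and side (356,338). The yellow look-alikes are at scene (181,256) and (382,279). The white set tiles are on the stand at scene (347,227), the stand itself is at (335,241), and the caddy with the grey spacer is at (383,313). I choose the white one at (234,259) and check it in close crops.

Run:
```python
from h import *
S=dict(np.load('pics/side.npz'))
def crop(im,u,v,w,h,k):
    o=cv2.resize(im[v:v+h,u:u+w,::-1],None,fx=k,fy=k,interpolation=cv2.INTER_CUBIC)
    for i in range(0,w,10):
        cv2.line(o,(i*k,0),(i*k,5),(0,0,255),1)
        if i%20==0: cv2.putText(o,str(u+i),(i*k,14),0,.32,(0,0,255),1)
    for i in range(0,h,10):
        cv2.line(o,(0,i*k),(5,i*k),(0,0,255),1)
        if i%20==0: cv2.putText(o,str(v+i),(6,i*k+4),0,.32,(0,0,255),1)
    return o
im=S['img']
a=crop(im,265,202,100,85,6)
cv2.imwrite('pics/c1.png',a)
b=np.hstack([crop(im,325,310,65,56,6),crop(im,390,184,45,56,6)])
cv2.imwrite('pics/c2.png',b)
```

```text
(no output)
```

View pics/c1.png

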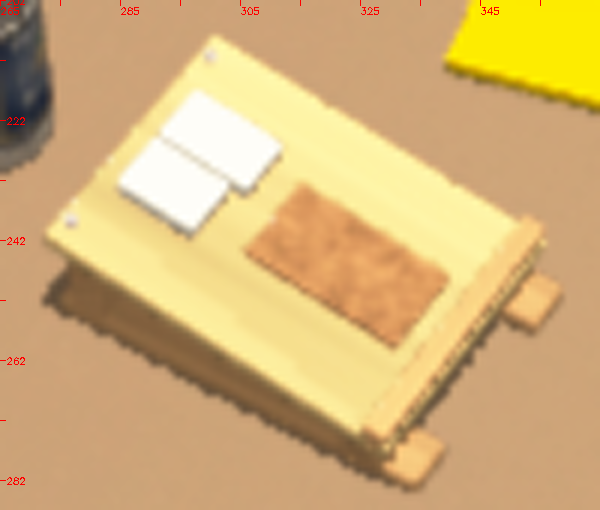

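View pics/c2.png

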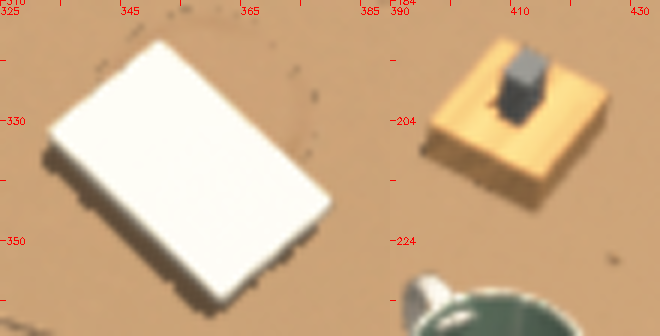

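Crop c1: the long set tile is on the robot's right (deck -y) and the short one on the left (+y), so the wide gap is at deck y = +16. Crop c2 shows the white tile's corners clearly and the spacer in its caddy. Next I fit the poses.

```bash
cat > fit.py <<'E'
from h import *
from scipy.optimize import least_squares
S=dict(np.load('pics/side.npz')); C=dict(np.load('pics/scene.npz'))
def proj(c,P):
    q=(np.linalg.inv(c['world_from_camera'])@np.c_[P,np.ones(len(P))].T).T
    return np.c_[c['cx']+c['fx']*q[:,0]/-q[:,2], c['cy']+c['fy']*q[:,1]/q[:,2]]
def Rz(a): return np.array([[np.cos(a),-np.sin(a),0],[np.sin(a),np.cos(a),0],[0,0,1]])
def fit(c,L,px,x0,z0):
    L=np.array(L,float)/1e3; px=np.array(px)
    f=lambda p:(proj(c,(Rz(p[2])@L.T).T+[p[0],p[1],z0])-px).ravel()
    r=least_squares(f,x0); print(np.round(r.x,4),'deg',np.round(np.degrees(r.x[2]),2),'rms px',np.sqrt(np.mean(r.fun**2)).round(2)); return r.x
t=np.radians(10)
Rt=np.array([[np.cos(t),0,-np.sin(t)],[0,1,0],[np.sin(t),0,np.cos(t)]])
E
python3 - <<'E'
from fit import *
D=[(90,-23,4),(90,23,4),(10,23,4),(10,-23,4),(153,-31,10),(105,-31,10),(105,-1,10),(153,31,10),(112,31,10),(112,1,10),(180,-67,0),(180,67,0)]
px=[(315.5,232.5),(305.8,244),(330.8,260),(339.8,248.2),(298.2,217.2),(311.8,227),(306.2,233),(285,232.7),(296.7,240.7),(303.2,233),(300.8,208.2),(272.5,241.2)]
L=(Rt@np.array(D,float).T).T
s=fit(S,L,px,[.55,.15,0],.035)
W=lambda d:(Rz(s[2])@(Rt@np.array(d)/1e3))+[s[0],s[1],.035]
a=50;b=31
for sw in (0,1):
  t=fit(S,[(50,-31,34),(-50,-31,34),(-50,31,34),(50,31,34)],np.roll([(351.3,316.7),(380.3,343.7),(362,359.8),(333,331.8)],sw,0),[.4,.3,.5-1.5*sw],0)
for sw in (0,1):
  k=fit(S,[(30,-32,26),(-30,-32,26),(-30,32,26),(30,32,26)],np.roll([(408.7,190.3),(426.7,199.8),(415.5,213.7),(396.7,204.3)],sw,0),[.4,-.1,.5-1.5*sw],0)
for c,uv in ((S,[(356,338),(322,246),(404,206),(412,194),(291,233),(302,225)]),(C,[(234,257),(347,227)])):
  for u,v in uv: print(u,v,np.round(world(c,u,v),4))
for n,d in(('tp',(50,0,0)),('wide',(106,16,0)),('set',(130,-16,10)),('deckshort',(130,16,10)),('pad',(50,0,4))): print(n,W(d).round(4),proj(S,[W(d)]).round(0),proj(C,[W(d)]).round(0))
E
```

```text
[ 0.5526  0.0222 -0.197 ] deg -11.29 rms px 1.47
[ 0.4293  0.2264 -0.4514] deg -25.86 rms px 0.15
[0.4285 0.2259 1.1798] deg 67.6 rms px 7.58
[ 0.4338 -0.2371 -0.2423] deg -13.88 rms px 0.18
[ 0.4339 -0.2371  1.3135] deg 75.26 rms px 0.54
356 338 [0.4299 0.2283 0.0356]
322 246 [0.6055 0.011  0.0461]
404 206 [ 0.4496 -0.2128  0.0284]
412 194 [ 0.4369 -0.2382  0.0572]
291 233 [0.6916 0.0149 0.0666]
302 225 [ 0.6733 -0.0167  0.0717]
234 257 [0.4211 0.2191 0.0373]
347 227 [ 0.6751 -0.0132  0.0666]
tp [0.6009 0.0126 0.0437] [[323. 247.]] [[328. 243.]]
wide [0.6581 0.0175 0.0534] [[303. 240.]] [[335. 231.]]
set [ 0.6733 -0.0182  0.0674] [[302. 226.]] [[348. 228.]]
deckshort [0.6795 0.0132 0.0674] [[295. 234.]] [[340. 224.]]
pad [0.6002 0.0127 0.0476] [[324. 247.]] [[327. 243.]]
```

Request:
arm_command:
  xyz:
    - [30,-28,-10]
    - [30,-28,-10]
    - [30,-28,-10]
    - [30,-28,-10]
    - [30,-28,-10]
    - [30,-28,-10]
    - [30,-28,-10]
    - [30,-28,-10]
    - [30,-28,-10]
    - [33,-31,-10]
    - [0,0,0]
    - [0,0,0]
  spin: [-1.2,-1.2,-1.2,-1.2,-1.2,-1.2,-1.2,-1.2,-1.2,-1.2,0,0]
  jaw: 1
  squeeze: 10

```text
time: 1.3
tool_pos: [0.4295, 0.2259, 0.3041]
tool_rot: [-3.141, -0.001, 2.687]
contact_force: [-0.6, 0.9, 0.1]
opening: 0.0922
grip_force: 0.0
```

Run:
```python
from h import *
s=observe(); print({k:np.round(s[k],4) for k in('time','tool_pos','tool_rot','contact_force')})
c=grab('wrist'); cv2.imwrite('pics/w1.png',c['img'][:,:,::-1]); print(c['fx'],c['cx'],c['cy'],np.round(c['world_from_camera'],3).tolist())
```

```text
{'time': np.float64(1.3), 'tool_pos': array([0.4295, 0.2259, 0.3041]), 'tool_rot': array([-3.1406e+00, -1.4000e-03,  2.6870e+00]), 'contact_force': array([-0.5573,  0.927 ,  0.0979])}
371.64829954431775 315.64266257949845 241.22716520523184 [[0.439, -0.868, -0.233, 0.366], [0.899, 0.424, 0.113, 0.258], [0.001, -0.259, 0.966, 0.284], [0.0, 0.0, 0.0, 1.0]]
```

View pics/w1.png

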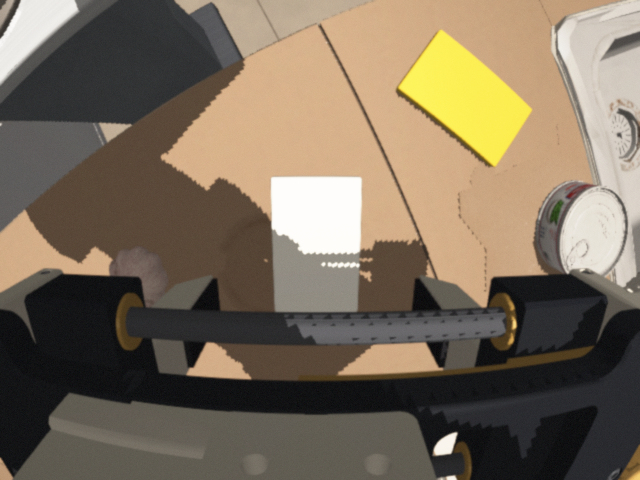

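The wrist view shows the white tile centred between the fingers (sides at columns 271 and 361, optical centre 316) and square to them. The garlic at (140,275) is clear of the fingers.

Request:
arm_command:
  xyz:
    - [0,0,-20]
    - [0,0,-25]
    - [0,0,-25]
    - [0,0,-20]
    - [0,0,-11]
    - [0,0,0]
    - [0,0,0]
  spin: [0,0,0,0,0,0,0]

```text
time: 2.05
tool_pos: [0.4291, 0.2272, 0.2044]
tool_rot: [3.141, 0.001, 2.69]
contact_force: [0.1, 0.6, 0.2]
opening: 0.0917
grip_force: 0.0
```

Request:
arm_command:
  xyz:
    - [0,0,0]
    - [0,0,0]
    - [0,0,0]
    - [0,0,0]
    - [0,0,0]
    - [0,0,0]
    - [0,0,0]
  spin: [0,0,0,0,0,0,0]
  jaw: -1
  squeeze: 15

```text
time: 2.75
tool_pos: [0.4293, 0.2266, 0.204]
tool_rot: [3.141, 0.0, 2.689]
contact_force: [-0.6, -0.4, 4.9]
opening: 0.062
grip_force: 15.0
```

Run:
```python
from fit import *
D=[(90,-23,4),(90,23,4),(10,23,4),(10,-23,4),(153,-31,10),(105,-31,10),(105,-1,10),(153,31,10),(112,31,10),(112,1,10)]
px=[(315.5,232.5),(305.8,244),(330.8,260),(339.8,248.2),(298.2,217.2),(311.8,227),(306.2,233),(285,232.7),(296.7,240.7),(303.2,233)]
L=(Rt@np.array(D,float).T).T
s=fit(S,L,px,[.55,.15,0],.035)
W=lambda d:(Rz(s[2])@(Rt@np.array(d)/1e3))+[s[0],s[1],.035]
print((proj(S,[W(d) for d in D])-px).round(1).tolist())
q=[W(d) for d in [(180,-67,0),(180,67,0),(168,-67,0),(168,67,0),(0,67,9),(0,-67,9),(-12,67,9),(-12,-67,9)]]
print(proj(S,q).round(1).tolist())
for n,d in(('tp',(50,0,4)),('wide',(106,16,0))): print(n,W(d).round(4))
for u,v in [(389,296),(405,240),(331,158)]: print(world(S,u,v).round(3))
```

```text
[ 0.5549  0.0212 -0.1941] deg -11.12 rms px 0.41
[[-0.3, -0.1], [-0.3, 0.1], [0.0, 0.3], [0.5, 0.1], [-0.5, -0.2], [0.7, -0.7], [-0.1, 0.8], [-0.7, -0.3], [0.4, -0.1], [0.3, -0.1]]
[[296.7, 205.2], [267.7, 238.3], [300.3, 207.5], [271.4, 240.7], [325.0, 273.3], [352.5, 238.0], [328.9, 275.8], [356.3, 240.4]]
tp [0.6025 0.0118 0.0476]
wide [0.6604 0.0168 0.0534]
[0.393 0.093 0.044]
[ 0.406 -0.078  0.058]
[ 0.679 -0.242  0.107]
```

Request:
arm_command:
  xyz:
    - [0,0,10]
    - [0,0,25]
    - [0,0,30]
    - [0,0,31]
    - [15,-20,0]
    - [23,-28,0]
    - [23,-28,0]
    - [23,-28,0]
    - [23,-28,0]
    - [23,-28,0]
    - [23,-28,0]
    - [22,-27,0]
    - [0,0,-20]
    - [0,0,-20]
    - [0,0,-20]
    - [0,0,0]
    - [0,0,0]
  spin: [0,0,0,0,0,2,2,2,2,2,2,2,0.8,0,0,0,0]

```text
time: 4.45
tool_pos: [0.6042, 0.0117, 0.24]
tool_rot: [3.141, -0.001, 2.948]
contact_force: [0.8, -0.6, -1.1]
opening: 0.0617
grip_force: 15.0
```

Run:
```python
from h import *
for n in('wrist','side','scene'): 
    c=grab(n)
    if n=='wrist': cv2.imwrite('pics/w2.png',c['img'][:,:,::-1])
    elif n=='side': a=cv2.resize(c['img'][190:300,260:370,::-1],None,fx=4,fy=4,interpolation=cv2.INTER_CUBIC)
```

```text
(no output)
```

View pics/w2.png

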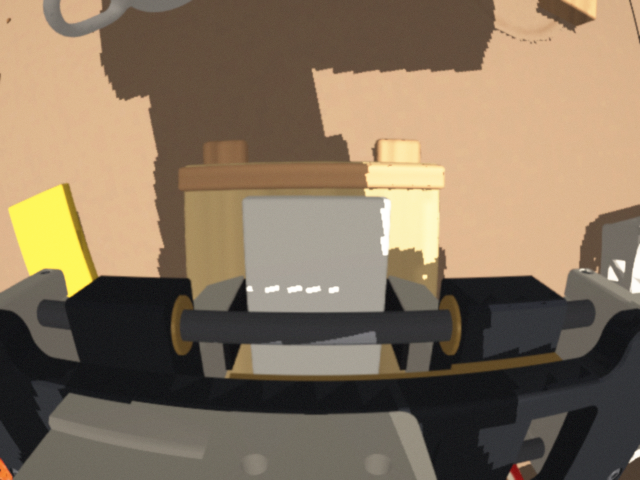

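The wrist view shows the held tile (columns 245–388, near edge row 198) squared above the ledge, whose ends are at (180,~168) and (444,~168) and inner edge at row ~188. I unproject these points to check the lateral centring.

```bash
cat >> h.py <<'E'
def fish(c,u,v,z):
    x,y=(u-c['cx'])/c['fx'],(v-c['cy'])/c['fy']; th=np.hypot(x,y)
    r=np.array([x/th*np.sin(th),-y/th*np.sin(th),-np.cos(th)]); T=c['world_from_camera']
    d=T[:3,:3]@r; o=T[:3,3]; return o+d*(z-o[2])/d[2]
E
python3 - <<'E'
from h import *
c=dict(np.load('pics/wrist.npz')); s=np.array([.5549,.0212]); a=-.1941
t=np.radians(10); f=np.array([np.cos(a),np.sin(a)]); l=np.array([-np.sin(a),np.cos(a)])
tp=observe()['tool_pos'][:2]
print('tcp in stand (horiz mm)',(tp-s)@f*1e3,(tp-s)@l*1e3)
for n,u,v,z in(('ledge out top L',180,168,.042),('ledge out top R',444,168,.042),('in L',181,188,.0439),('in R',443,187,.0439),('tile L',245,198,.070),('tile R',388,198,.070)):
    p=fish(c,u,v,z)[:2]; print(n,((p-s)@f*1e3).round(1),((p-s)@l*1e3).round(1),'depth->',end=' ')
    d=c['depth'][v+3,u+(4 if u<300 else -4)]; print(round(float(d),3))
im=cv2.resize(c['img'][150:215,170:455,::-1],None,fx=2.8,fy=2.8,interpolation=cv2.INTER_CUBIC); cv2.imwrite('pics/w2c.png',im)
E
```

```text
tcp in stand (horiz mm) 50.58985686110967 0.22152509741025367
ledge out top L -10.0 -66.0 depth-> 0.174
ledge out top R -9.9 65.5 depth-> 0.175
in L -0.1 -65.3 depth-> 0.185
in R -0.5 64.7 depth-> 0.185
tile L 1.8 -27.5 depth-> 0.152
tile R 1.8 31.5 depth-> 0.151
```

View pics/w2c.png

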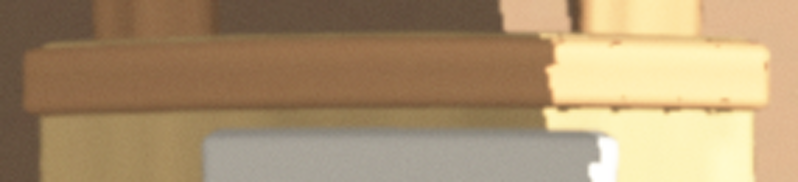

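The relative view (tile centre vs ledge centre) says the tile sits about 2.2 mm too far to the left. I correct that, then lower it until the upper end touches and tips it onto the slope.

Request:
arm_command:
  xyz:
    - [-1.4,-2,0]
    - [0,0,-3]
    - [0,0,-2]
    - [0,0,-2]
    - [0,0,-1]
    - [0,0,-1]
    - [0,0,-1]
    - [0,0,0]
  spin: [0,0,0,0,0,0,0,0]
  squeeze: 8

```text
time: 5.4
tool_pos: [0.6027, 0.0096, 0.2296]
tool_rot: [3.142, -0.0, 2.948]
contact_force: [-1.4, -0.9, 0.5]
opening: 0.062
grip_force: 8.0
```

Request:
arm_command:
  xyz:
    - [0,0,-1]
    - [0,0,-1]
    - [0,0,-0.5]
    - [0,0,0]
    - [0,0,0]
  spin: [0,0,0,0,0]

```text
time: 5.9
tool_pos: [0.6028, 0.0096, 0.2272]
tool_rot: [3.142, -0.0, 2.948]
contact_force: [-1.7, 0.5, 0.4]
opening: 0.0621
grip_force: 8.0
```

```bash
cat >> h.py <<'E'
A=-.1941; F=np.array([np.cos(A),np.sin(A)]); Lf=np.array([-np.sin(A),np.cos(A)]); S0=np.array([.5549,.0212])
def fpt(c,u,v):
    x,y=(u-c['cx'])/c['fx'],(v-c['cy'])/c['fy']; th=np.hypot(x,y); d=float(c['depth'][v,u])
    r=np.array([x/th*np.tan(th),-y/th*np.tan(th),-1])*d; T=c['world_from_camera']; p=T[:3,:3]@r+T[:3,3]
    return np.r_[(p[:2]-S0)@F,(p[:2]-S0)@Lf,p[2]]*1e3
E
python3 - <<'E'
from h import *
c=grab('wrist')
for u in (270,316,360):
  for v in (172,180,186,190,194,198,205,220,240,260): print(u,v,fpt(c,u,v).round(1),c['img'][v,u])
E
```

```text
270 172 [ -8.6 -20.9  42.8] [154 116  80]
270 180 [ -5.  -21.   42.3] [144 109  74]
270 186 [ -2.5 -20.8  44.3] [145 107  72]
270 190 [ -0.7 -20.9  44.2] [144 106  72]
270 194 [  2.3 -22.   35.1] [135 110  80]
270 198 [  2.1 -20.3  49.3] [173 167 156]
270 205 [  5.1 -20.4  49.6] [179 175 164]
270 220 [ 11.4 -20.3  51.4] [176 171 160]
270 240 [ 20.1 -20.5  52.3] [176 172 163]
270 260 [ 28.5 -20.5  54.5] [177 171 160]
316 172 [-8.4 -0.5 41.6] [155 115  78]
316 180 [-4.9 -0.5 43.1] [146 108  72]
316 186 [-2.3 -0.5 43.5] [149 112  77]
316 190 [-0.7 -0.5 45.1] [144 108  75]
316 194 [ 2.4 -0.5 35.4] [142 118  85]
316 198 [ 2.2 -0.5 49.7] [173 169 160]
316 205 [ 5.  -0.5 50.8] [179 173 162]
316 220 [11.4 -0.5 51.6] [177 172 162]
316 240 [19.9 -0.5 52.8] [176 172 161]
316 260 [28.7 -0.5 53.7] [177 171 160]
360 172 [-8.6 19.  42.8] [156 116  79]
360 180 [-5.1 19.1 42.9] [148 110  75]
360 186 [-2.6 18.9 44.6] [150 110  77]
360 190 [-0.6 19.1 43.5] [144 107  74]
360 194 [ 2.3 20.2 35.1] [135 110  79]
360 198 [ 1.9 18.3 50.5] [173 168 159]
360 205 [ 4.9 18.4 50.8] [178 174 165]
360 220 [11.4 18.5 51.4] [179 173 162]
360 240 [19.8 18.5 53.3] [177 171 161]
360 260 [28.7 18.7 53.8] [178 173 162]
```

Request:
arm_command:
  xyz:
    - [-1,0.2,-0.2]
    - [-1,0.2,-0.2]
    - [-0.5,0.1,-0.1]
    - [0,0,0]
    - [0,0,0]
  spin: [0,0,0,0,0]

```text
time: 6.45
tool_pos: [0.6011, 0.01, 0.2273]
tool_rot: [3.141, 0.003, 2.948]
contact_force: [6.3, -1.1, -0.2]
opening: 0.0619
grip_force: 8.0
```

Request:
arm_command:
  xyz:
    - [-0.5,0.1,-0.1]
    - [-0.5,0.1,-0.1]
    - [-0.5,0.1,-0.1]
    - [0,0,0]
    - [0,0,0]
  spin: [0,0,0,0,0]

```text
time: 6.95
tool_pos: [0.6003, 0.0103, 0.2275]
tool_rot: [3.141, 0.006, 2.948]
contact_force: [8.5, -0.6, 0.1]
opening: 0.0619
grip_force: 8.0
```

Run:
```python
from h import *
c=grab('wrist'); print(observe()['contact_force'])
for v in (186,188,189,190,191,192,193,194,195,196,198,240): print(v,fpt(c,316,v).round(1),c['img'][v,316])
g=c['img'][215].astype(int).sum(1); print([(u,g[u]) for u in list(range(236,254,2))+list(range(380,400,2))])
```

```text
[ 8.45074408 -0.23518755 -0.07443934]
186 [-3.6 -0.2 42.7] [149 110  77]
188 [-2.7 -0.2 42.4] [147 111  76]
189 [-2.3 -0.2 43.2] [148 113  77]
190 [-2.1 -0.2 45.3] [149 109  75]
191 [-1.5 -0.2 43.6] [152 112  77]
192 [-0.9 -0.2 43. ] [146 109  73]
193 [-0.5 -0.2 43. ] [143 106  73]
194 [-0.2 -0.2 44.4] [140 105  74]
195 [ 0.5 -0.2 42.2] [133 108  85]
196 [-0.1 -0.2 49.3] [147 135 120]
198 [ 0.6 -0.2 50.7] [171 166 155]
240 [18.4 -0.2 53.3] [177 172 162]
[(236, np.int64(390)), (238, np.int64(381)), (240, np.int64(385)), (242, np.int64(387)), (244, np.int64(403)), (246, np.int64(481)), (248, np.int64(514)), (250, np.int64(517)), (252, np.int64(513)), (380, np.int64(765)), (382, np.int64(765)), (384, np.int64(764)), (386, np.int64(723)), (388, np.int64(669)), (390, np.int64(677)), (392, np.int64(678)), (394, np.int64(680)), (396, np.int64(686)), (398, np.int64(687))]
```

Request:
arm_command:
  xyz:
    - [0,0,0]
    - [0,0,0]
    - [0,0,0]
    - [0,0,0]
  spin: [0,0,0,0]
  jaw: 1

```text
time: 7.4
tool_pos: [0.5985, 0.0105, 0.2262]
tool_rot: [-3.142, -0.001, 2.948]
contact_force: [0.2, 1.0, 0.3]
opening: 0.0892
grip_force: 0.0
```

Request:
arm_command:
  xyz:
    - [0,0,10]
    - [0,0,20]
    - [0,0,30]
    - [0,0,30]
    - [-6,-20,0]
    - [-15,-34,0]
    - [-15,-34,0]
    - [-15,-34,0]
    - [-15,-34,0]
    - [-15,-34,0]
    - [-15,-34,-4]
    - [-19,-36,-10]
    - [0,0,0]
    - [0,0,0]
  spin: [0,0,0,0,0,0,0,-0.8,-1,-1,0,0,0,0]

```text
time: 8.8
tool_pos: [0.4834, -0.2502, 0.3029]
tool_rot: [3.141, -0.0, 2.896]
contact_force: [-0.3, 0.8, 0.9]
opening: 0.0919
grip_force: 0.0
```

Run:
```python
from h import *
c=grab('wrist'); cv2.imwrite('pics/w3.png',c['img'][:,:,::-1])
S=grab('side'); a=cv2.resize(S['img'][205:285,265:365,::-1],None,fx=6,fy=6,interpolation=cv2.INTER_CUBIC)
b=c['img'][100:320,180:460,::-1]; b=cv2.resize(b,None,fx=2,fy=2,interpolation=cv2.INTER_CUBIC)
cv2.imwrite('pics/w3.png',b); cv2.imwrite('pics/s3.png',a)
```

```text
(no output)
```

View pics/w3.png

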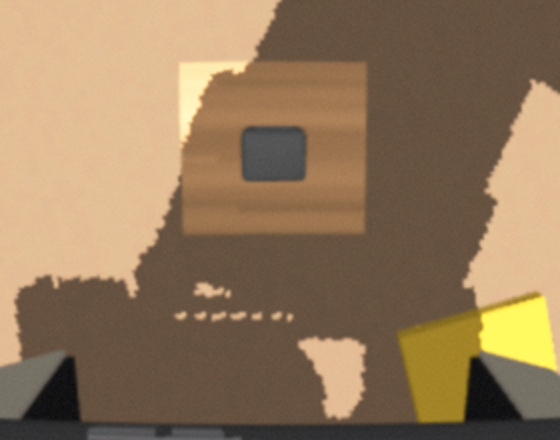

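The wrist crop shows the spacer head at crop (274,155), i.e. pixel (317,177.5), in the caddy. Its wide side runs left-right, along the jaw line.

Run:
```python
from h import *
c=dict(np.load('pics/wrist.npz')); tp=observe()['tool_pos'][:2]
a=2.896-np.pi; f=np.array([np.cos(a),np.sin(a)]); l=np.array([-np.sin(a),np.cos(a)])
for n,u,v,z in(('head',317,177.5,.056),('c1',180/2+180,62/2+100,.026),('c2',366/2+180,62/2+100,.026),('c3',366/2+180,234/2+100,.026),('c4',182/2+180,234/2+100,.026)):
    p=fish(c,u,v,z)[:2]; print(n,p.round(4),'rel',((p-tp)@f*1e3).round(1),((p-tp)@l*1e3).round(1))
p=np.array([.4338,-.2371]); print('side',((p-tp)@f*1e3).round(1),((p-tp)@l*1e3).round(1))
```

```text
head [ 0.4359 -0.2358] rel -50.0 1.0
c1 [ 0.3992 -0.2597] rel -79.8 -31.1
c2 [ 0.4146 -0.1979] rel -79.9 32.7
c3 [ 0.4736 -0.2114] rel -19.4 33.8
c4 [ 0.4578 -0.2747] rel -19.3 -31.4
side -51.7 -0.7
```

View pics/s3.png

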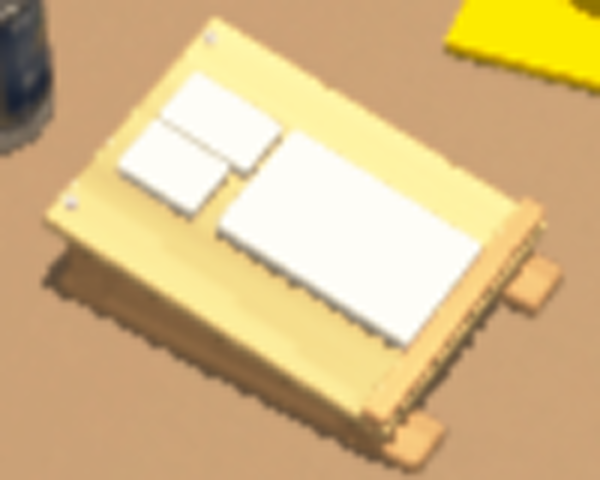

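The side crop shows the tile placed against the ledge, with the wide gap under the short tile clear. Next I grasp the spacer.

Request:
arm_command:
  xyz:
    - [-16,4,0]
    - [-17,4,0]
    - [-17,4,0]
    - [0,0,-20]
    - [0,0,-25]
    - [0,0,-25]
    - [0,0,-16]
    - [0,0,-8]
    - [0,0,0]
    - [0,0,0]
  spin: [0,0,0,0,0,0,0,0,0,0]

```text
time: 9.9
tool_pos: [0.4344, -0.2373, 0.2092]
tool_rot: [-3.141, 0.001, 2.9]
contact_force: [0.4, -0.7, 0.0]
opening: 0.0918
grip_force: 0.0
```

Request:
arm_command:
  xyz:
    - [0,0,0]
    - [0,0,0]
    - [0,0,0]
    - [0,0,0]
    - [0,0,0]
    - [0,0,0]
    - [0,0,0]
    - [0,0,0]
    - [0,0,0]
    - [0,0,0]
  spin: [0,0,0,0,0,0,0,0,0,0]
  jaw: -1
  squeeze: 10

```text
time: 10.9
tool_pos: [0.4338, -0.2376, 0.2084]
tool_rot: [3.141, -0.0, 2.899]
contact_force: [0.2, -0.3, -0.1]
opening: 0.0198
grip_force: 10.0
```

Gripped (19.8 mm). I check the tall obstacles near the stand before hovering past the gap.

Run:
```python
from h import *
c=dict(np.load('pics/side.npz'))
for u,v in [(258,178),(262,200),(262,218),(226,205),(228,240),(236,262),(285,150),(331,165)]:
    p=world(c,u,v); print(u,v,p.round(3),'f,l',((p[:2]-S0)@F*1e3).round(),((p[:2]-S0)@Lf*1e3).round())
```

```text
258 178 [ 0.792 -0.026  0.199] f,l 242.0 -0.0
262 200 [ 0.787 -0.021  0.121] f,l 236.0 4.0
262 218 [ 0.789 -0.01   0.057] f,l 236.0 14.0
226 205 [0.826 0.084 0.199] f,l 254.0 114.0
228 240 [0.814 0.125 0.113] f,l 234.0 151.0
236 262 [0.807 0.123 0.018] f,l 227.0 148.0
285 150 [ 0.772 -0.147  0.192] f,l 246.0 -123.0
331 165 [ 0.673 -0.225  0.098] f,l 163.0 -219.0
```

Request:
arm_command:
  xyz:
    - [0,0,10]
    - [0,0,20]
    - [0,0,30]
    - [0,0,35]
    - [0,0,15]
    - [0,0,0]
  spin: [0,0,0,0,0,0]

```text
time: 11.5
tool_pos: [0.4342, -0.2378, 0.3213]
tool_rot: [-3.139, 0.005, 2.899]
contact_force: [-0.4, 0.8, -0.4]
opening: 0.0194
grip_force: 10.0
```

Request:
arm_command:
  xyz:
    - [14,13,0]
    - [26,24,0]
    - [26,25,0]
    - [26,25,0]
    - [26,25,0]
    - [26,25,0]
    - [26,25,0]
    - [26,25,0]
    - [26,25,0]
    - [26,24,-6]
    - [12,10,-6]
    - [0,0,0]
    - [0,0,0]
    - [0,0,0]
  spin: [0,0,0,0.7,0.7,0.7,0.7,0,0,0,0,0,0,0]

```text
time: 12.9
tool_pos: [0.6932, 0.0075, 0.3063]
tool_rot: [-3.141, -0.001, 2.947]
contact_force: [-0.3, -0.1, 0.5]
opening: 0.0199
grip_force: 10.0
```

Run:
```python
from h import *
s=observe(); print(s['tool_pos'],s['tool_rot'])
c=grab('wrist'); b=c['img'][120:360,170:470,::-1]; cv2.imwrite('pics/w4.png',cv2.resize(b,None,fx=2.5,fy=2.5,interpolation=cv2.INTER_CUBIC))
```

```text
[0.69322985 0.0075024  0.30627278] [-3.14132761e+00 -9.08771137e-04  2.94673463e+00]
```

View pics/w4.png

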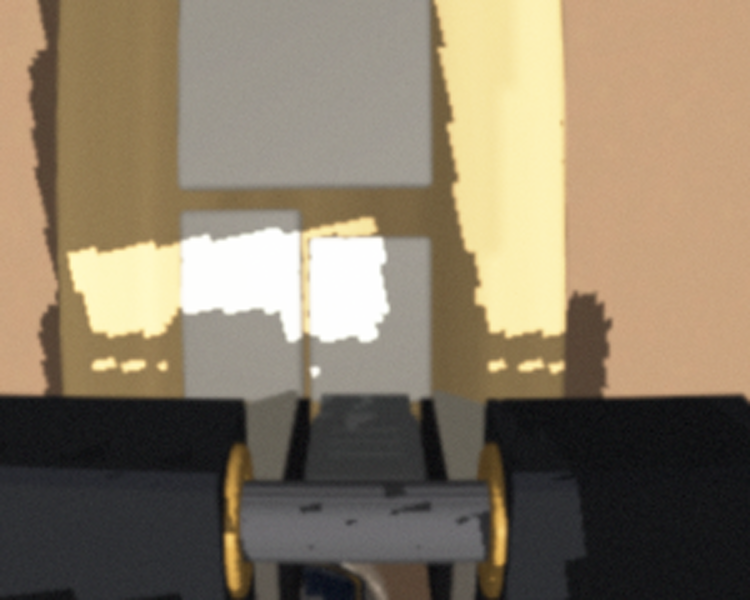

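The wrist crop shows the loose tile's upper edge at crop row 186, the short tile's lower edge at row 238 (right, columns 309–431) and the long tile's at row 211. The loose tile is centred against the set tiles.

Run:
```python
from h import *
c=dict(np.load('pics/wrist.npz')); tp=observe()['tool_pos'][:2]; print('tcp',(tp-S0)@F*1e3,(tp-S0)@Lf*1e3)
for n,u,v,z in(('tile edge',370/2.5+170,120+186/2.5,.0661),('short edge',370/2.5+170,120+238/2.5,.0643),('long edge',240/2.5+170,120+211/2.5,.0631),('tileL',179/2.5+170,180,.063),('tileR',431/2.5+170,180,.063)):
    p=fish(c,u,v,z)[:2]; print(n,'abs',((p-S0)@F*1e3).round(1),((p-S0)@Lf*1e3).round(1),'rel',((p-tp)@F*1e3).round(1),((p-tp)@Lf*1e3).round(1))
```

```text
tcp 138.42620535402085 13.162109946019557
tile edge abs 98.3 16.2 rel -40.2 3.0
short edge abs 111.3 16.2 rel -27.1 3.0
long edge abs 104.7 -15.6 rel -33.7 -28.8
tileL abs 89.4 -30.4 rel -49.0 -43.5
tileR abs 89.9 30.9 rel -48.6 17.7
```

Request:
arm_command:
  xyz:
    - [-11,3,0]
    - [-11,3,0]
    - [-11.2,2.3,0]
    - [0,0,-12]
    - [0,0,-14]
    - [0,0,-8]
    - [0,0,0]
    - [0,0,0]
    - [0,0,0]
  spin: [0,0,0,0,0,0,0,0,0]
  squeeze: 7

```text
time: 13.85
tool_pos: [0.6609, 0.0166, 0.2727]
tool_rot: [3.141, 0.001, 2.948]
contact_force: [0.3, 0.1, -0.8]
opening: 0.0195
grip_force: 7.0
```

Request:
arm_command:
  xyz:
    - [0,0,-2]
    - [0,0,-2]
    - [0,0,-2]
    - [0,0,-1]
    - [0,0,0]
    - [0,0,0]
  spin: [0,0,0,0,0,0]

```text
time: 14.45
tool_pos: [0.6606, 0.0167, 0.2654]
tool_rot: [3.142, 0.0, 2.948]
contact_force: [-0.7, -0.4, -0.2]
opening: 0.0198
grip_force: 7.0
```

Request:
arm_command:
  xyz:
    - [0,0,-1]
    - [0,0,-1]
    - [0,0,-1]
    - [0,0,-1]
    - [0,0,0]
    - [0,0,0]
  spin: [0,0,0,0,0,0]

```text
time: 15.05
tool_pos: [0.6604, 0.0168, 0.2611]
tool_rot: [3.142, -0.001, 2.948]
contact_force: [-3.6, 0.3, 0.5]
opening: 0.0197
grip_force: 7.0
```

Request:
arm_command:
  xyz:
    - [0,0,-1]
    - [0,0,-1]
    - [0,0,-1]
    - [0,0,0]
    - [0,0,0]
  spin: [0,0,0,0,0]

```text
time: 15.55
tool_pos: [0.6605, 0.0167, 0.2581]
tool_rot: [3.142, -0.001, 2.948]
contact_force: [-2.6, 1.0, -0.6]
opening: 0.0203
grip_force: 7.0
```

Request:
arm_command:
  xyz:
    - [-0.8,0.1,-0.5]
    - [-0.7,0.1,-0.5]
    - [-0.5,0.1,-1]
    - [0,0,-1]
    - [0,0,0]
    - [0,0,0]
  spin: [0,0,0,0,0,0]

```text
time: 16.15
tool_pos: [0.6589, 0.0169, 0.2556]
tool_rot: [3.141, 0.001, 2.948]
contact_force: [0.8, 0.4, -0.2]
opening: 0.0198
grip_force: 7.0
```

Request:
arm_command:
  xyz:
    - [-0.5,0.1,-0.5]
    - [-0.5,0.1,-0.5]
    - [-0.5,0.1,-0.5]
    - [-0.5,0.1,-0.5]
    - [0,0,0]
    - [0,0,0]
  spin: [0,0,0,0,0,0]

```text
time: 16.75
tool_pos: [0.6566, 0.0174, 0.2536]
tool_rot: [3.141, 0.0, 2.948]
contact_force: [2.2, -0.4, 2.8]
opening: 0.0201
grip_force: 7.0
```

Request:
arm_command:
  xyz:
    - [-0.5,0.1,-0.5]
    - [-0.5,0.1,-0.5]
    - [-0.5,0.1,-0.2]
    - [-0.5,0.1,-0.2]
    - [0,0,0]
    - [0,0,0]
  spin: [0,0,0,0,0,0]

```text
time: 17.35
tool_pos: [0.6546, 0.0178, 0.2527]
tool_rot: [3.141, 0.001, 2.948]
contact_force: [2.8, -1.2, 5.8]
opening: 0.0198
grip_force: 7.0
```

Request:
arm_command:
  xyz:
    - [0,0,0]
    - [0,0,0]
    - [0,0,0]
    - [0,0,0]
    - [0,0,0]
  spin: [0,0,0,0,0]
  jaw: 0

```text
time: 17.85
tool_pos: [0.6545, 0.0178, 0.2518]
tool_rot: [3.142, -0.001, 2.948]
contact_force: [0.1, 0.2, -0.8]
opening: 0.0458
grip_force: 0.0
```

Request:
arm_command:
  xyz:
    - [0,0,5]
    - [0,0,15]
    - [0,0,20]
    - [0,0,20]
    - [16,-3,0]
    - [17,-3,0]
    - [0,0,0]
    - [0,0,0]
  spin: [0,0,0,0,0,0,0,0]

```text
time: 18.65
tool_pos: [0.6873, 0.0118, 0.3118]
tool_rot: [3.142, -0.001, 2.948]
contact_force: [-0.2, 0.2, -0.3]
opening: 0.0462
grip_force: 0.0
```

Run:
```python
from h import *
c=grab('wrist'); S=grab('side')
b=cv2.resize(c['img'][120:320,170:470,::-1],None,fx=1.6,fy=1.6,interpolation=cv2.INTER_CUBIC)
a=cv2.resize(S['img'][195:275,265:345,::-1],(320,320),interpolation=cv2.INTER_CUBIC)
cv2.imwrite('pics/m5.png',np.hstack([a,b]))
print(observe()['tool_pos'])
for v in range(180,300,6): print(v,[fpt(c,u,v).round(0).tolist() for u in (250,318)])
```

```text
[0.68701428 0.01197823 0.31185663]
180 [[83.0, -23.0, 62.0], [84.0, 19.0, 63.0]]
186 [[87.0, -23.0, 63.0], [87.0, 19.0, 64.0]]
192 [[91.0, -23.0, 64.0], [91.0, 19.0, 64.0]]
198 [[95.0, -23.0, 65.0], [90.0, 19.0, 100.0]]
204 [[99.0, -24.0, 62.0], [93.0, 19.0, 99.0]]
210 [[104.0, -25.0, 52.0], [96.0, 19.0, 101.0]]
216 [[106.0, -24.0, 62.0], [99.0, 19.0, 101.0]]
222 [[110.0, -24.0, 65.0], [102.0, 19.0, 103.0]]
228 [[114.0, -24.0, 65.0], [114.0, 19.0, 64.0]]
234 [[117.0, -24.0, 65.0], [117.0, 19.0, 66.0]]
240 [[121.0, -24.0, 66.0], [121.0, 19.0, 67.0]]
246 [[125.0, -24.0, 67.0], [125.0, 19.0, 66.0]]
252 [[129.0, -24.0, 68.0], [129.0, 19.0, 67.0]]
258 [[132.0, -24.0, 69.0], [132.0, 19.0, 69.0]]
264 [[137.0, -24.0, 68.0], [136.0, 19.0, 70.0]]
270 [[140.0, -24.0, 70.0], [140.0, 19.0, 71.0]]
276 [[144.0, -24.0, 71.0], [144.0, 19.0, 71.0]]
282 [[120.0, -11.0, 143.0], [148.0, 19.0, 71.0]]
288 [[120.0, -10.0, 150.0], [155.0, 20.0, 62.0]]
294 [[120.0, -9.0, 156.0], [159.0, 20.0, 63.0]]
```

View pics/m5.png

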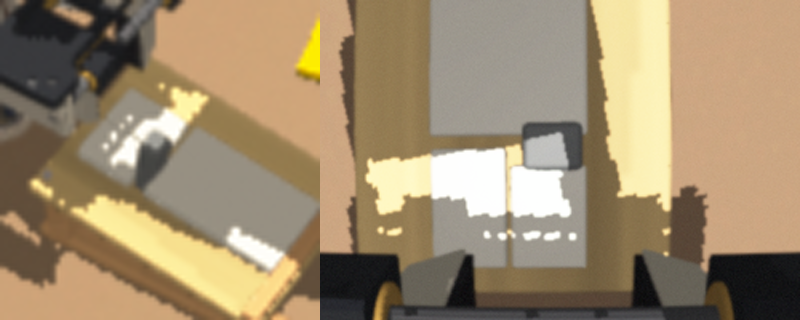

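The spacer's top is at z ≈ 100.6 mm and tilts about 10°, matching a fully seated spacer (expected 100.7). The picture shows it in the wide gap under the short tile. Next I close the fingers and press the tile's middle.

Request:
arm_command:
  xyz:
    - [0,0,10]
    - [-18,0,0]
    - [-25,0,0]
    - [-25,0,0]
    - [-24,0,0]
    - [0,0,0]
    - [0,0,0]
    - [0,0,-20]
    - [0,0,-25]
    - [0,0,-20]
    - [0,0,-10]
    - [0,0,0]
    - [0,0,0]
  spin: [0,0,0,0,0,0,0,0,0,0,0,0,0]
  jaw: -1
  squeeze: 10

```text
time: 20.05
tool_pos: [0.5963, 0.0117, 0.2477]
tool_rot: [3.141, 0.001, 2.948]
contact_force: [0.0, 0.3, 0.2]
opening: 0.0005
grip_force: 0.0
```

Request:
arm_command:
  xyz:
    - [0,0,-3]
    - [0,0,-2]
    - [0,0,-2]
    - [0,0,-1]
    - [0,0,0]
    - [0,0,0]
  spin: [0,0,0,0,0,0]

```text
time: 20.65
tool_pos: [0.5956, 0.0118, 0.2391]
tool_rot: [3.141, 0.0, 2.948]
contact_force: [0.7, 0.8, 0.0]
opening: 0.0007
grip_force: 0.0
```

Request:
arm_command:
  xyz:
    - [0,0,-1]
    - [0,0,-1]
    - [0,0,-1]
    - [0,0,-1]
    - [0,0,0]
    - [0,0,0]
  spin: [0,0,0,0,0,0]

```text
time: 21.25
tool_pos: [0.5956, 0.0118, 0.235]
tool_rot: [3.142, 0.0, 2.948]
contact_force: [-0.6, -0.1, -0.3]
opening: 0.0004
grip_force: 0.2
```

Request:
arm_command:
  xyz:
    - [0,0,-0.5]
    - [0,0,-0.5]
    - [0,0,-0.5]
    - [0,0,0]
    - [0,0,0]
    - [0,0,0]
  spin: [0,0,0,0,0,0]

```text
time: 21.85
tool_pos: [0.5957, 0.0118, 0.2338]
tool_rot: [3.141, 0.001, 2.948]
contact_force: [1.1, 0.0, 3.0]
opening: 0.0004
grip_force: 1.3
```

Contact at a TCP height of about 0.2345. The stop should come about 4 mm lower.

Request:
arm_command:
  xyz:
    - [0,0,-1]
    - [0,0,-1]
    - [0,0,-0.5]
    - [0,0,0]
    - [0,0,0]
    - [0,0,0]
  spin: [0,0,0,0,0,0]

```text
time: 22.45
tool_pos: [0.5959, 0.0118, 0.2317]
tool_rot: [3.141, 0.002, 2.948]
contact_force: [0.2, -0.6, 6.4]
opening: 0.0007
grip_force: 3.2
```

Request:
arm_command:
  xyz:
    - [0,0,-0.5]
    - [0,0,-0.5]
    - [0,0,-0.5]
    - [0,0,0]
    - [0,0,0]
    - [0,0,0]
  spin: [0,0,0,0,0,0]

```text
time: 23.05
tool_pos: [0.5959, 0.0118, 0.2314]
tool_rot: [3.141, 0.002, 2.948]
contact_force: [-3.3, -0.3, 15.4]
opening: 0.0007
grip_force: 7.5
```

Request:
arm_command:
  xyz:
    - [0,0,0]
    - [0,0,0]
    - [0,0,0]
    - [0,0,0]
    - [0,0,0]
  spin: [0,0,0,0,0]

```text
time: 23.55
tool_pos: [0.5959, 0.0118, 0.2314]
tool_rot: [3.141, 0.002, 2.948]
contact_force: [-3.5, 0.7, 15.1]
opening: 0.0007
grip_force: 7.5
```

Run:
```python
from h import *
c=grab('wrist'); S=grab('side'); C=grab('scene'); print(observe()['contact_force'],observe()['tool_pos'])
for u in (262,316,372):
  P=np.array([fpt(c,u,v) for v in range(202,275,2)]); 
  dz=(-P[:,0]*np.sin(np.radians(10))+(P[:,2]-35)*np.cos(np.radians(10))); print(u,'height over board mm: near',np.median(dz[:12]).round(2),'mid',np.median(dz[12:24]).round(2),'far',np.median(dz[24:]).round(2))
# spacer top in scene
from fit import proj
for n,cam in(('scene',C),('side',S)):
  w=np.r_[S0+.0961*F+.0145*Lf,.1007]; u,v=proj(cam,[w])[0].round().astype(int); print(n,u,v,cam['img'][v,u],world(cam,u,v).round(3),w.round(3))
```

```text
[-3.69445503 -1.00517355 14.52180888] [0.59585673 0.01178115 0.23138965]
262 height over board mm: near 9.6 mid 9.48 far 9.86
316 height over board mm: near 9.65 mid 10.15 far 10.16
372 height over board mm: near 10.11 mid 9.66 far 9.92
scene 335 218 [134 126 112] [ 0.564 -0.028  0.167] [0.652 0.017 0.101]
side 304 230 [44 44 43] [0.63  0.061 0.163] [0.652 0.017 0.101]
```

The tile is flush, with its top about 9.9 mm above the board and about 15 N held on it. I hand in.

```bash
python3 -c "
from cell import *
print(hand_in())"
```

```text
the job is handed in; nothing more can be done
None
```

I handed the job in: the tile rests on the ledge and is held flush at about 15 N. The spacer was fully seated in the wide gap when last seen, just before the press; the gripper hid it after that.

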